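# Unload the red slide cassette from the carousel

### The arm

A 6-joint arm with a two-finger parallel gripper is mounted at the origin on a cart in front of the work surface, level with it; the furniture and walls round the work are solid. World frame = base frame: x ahead of the robot, y to its left, z up, the work surface at z = 0. Lengths are in m, angles in rad, forces in N, time in s.
With the tool pointing down it reaches from about 0.325 to 0.775 m from the base axis. Payload 5.5 kg.
Tool frame: the origin (TCP) lies midway between the tips of the shut fingers; the grasp point (between the pads) lies 19 mm behind it; z points along the fingers, y is the line along which they close (so a half turn about z gives the same grasp; the last joint's range is limited). The gripper opens to 85 mm and grips with 20 to 120 N. Pads are 22 mm wide; open, the fingers measure 114 mm over their backs; the gripper's body (76 mm by 85 mm) begins 54 mm behind the grasp point. The pads swing forward as they close: fully open they stand 13 mm farther back than shut.
Start: joints at [1.157, 0.091, 1.231, -0, 1.82, -0.057], TCP at [0.21, 0.562, 0.231] pointing down, gripper open.
Joint ranges: [-2.87, 2.87], [-0.86, 2.18], [0.17, 2.46], [-1.51, 4.65], [0.06, 2.69], [-2.65, 2.65]. Speed limits (rad/s): [2.57, 2.57, 3.01, 3.14, 3.14, 3.14].

### API

Orientations are given as a unit quaternion [w, x, y, z].
In Python, from station import monitor, read_camera, calibration, arm gives the robot as it stands.
- The arm moves only by the tool arm_command, never from a script. Its argument "plan" is a list of rows, each a list of 6 numbers: the shift along the tool's x, y, z in mm, then the turn, a rotation vector about the tool's x, y, z in degrees. In form: [[tx, ty, tz, wx, wy, wz], ...]. A call has 1 to 12 rows; each row shifts and turns the commanded pose from where the row before left it, along the tool's axes as they then stand; what a row does not reach is not made up. A row lasts 1/8 s, in which the tool goes at most 62.5 mm and 10.7 degrees, less where a joint would pass 70% of its speed; a pose out of reach is approached as far as the arm can. A call with a gripper value outside its range is refused whole. "hand" is the opening, from 0 (shut) to 1 (fully open), set as the call begins (left out, the last holds). The fingers move at their own pace and stop on an object; the grip force is fixed at half the most. Time passes only in rows, so rows that do not move let the fingers close. It gives the time, the measured TCP pose, the force, the opening and the grip force at its end, in the units of the state.
- monitor.sense(): the state, without advancing time (a new reading comes with each control period).
- read_camera(name): name is "side" or "top" or "wrist"; returns the picture (384x512x3 uint8, red, green, blue); there is no depth.
- calibration(name): a dict with "fx", "fy", "cx", "cy" (pixels), "pose" (4x4, takes a point from camera to world coordinates). Camera axes: x right, y up, looking along -z (the intrinsics and any distortion apply to the point x, -y, -z); pixel columns grow to the right and rows downward; lengths in m; the calibration is good to about 2 mm. A picture is of the moment at which its call begins: read the wrist's pose just before it. calibration takes no time and is no camera call; for the wrist camera it gives the pose at the moment of the call.
- arm.sign_off(): hands the job in; it is judged then, once.
The state is a dict: "clock": time; "joint_positions": joint angles; "qd": joint speeds; "joint_torque": joint torques, N m; "eef_pos": TCP position; "ee_rot": TCP orientation; "ft_force": force on the tool from outside, world axes, zero at the start; "moment": the same for the moment, N m; "gripper_width": finger opening in m; "grasp_force": force on a finger pad.
Only numpy, scipy, OpenCV 4.12 (cv2) and the standard library are available. Lean on these libraries where they do the work, as an engineer would, in place of code of your own. Each camera call takes 0.05 s, during which the arm holds its last target. There are 200 camera calls.

### The job

Unload the finished red slide cassette: turn the carousel by its black knob until the cassette with the red catches stands in the open gate of the clear cover and the carousel clicks into its detent there. Then squeeze the two red side catches fully in between the fingers and lift the cassette straight up and upright out of the gate, and finish holding it still in the fingers, catches still squeezed, with its foot clear above the cover by a few centimetres; do not put it down. Leave the blue and green cassettes seated, the carousel clicked in at the gate, and the things round about where they are.

Things in the scene. Friction and masses are not known exactly. Their poses are not given: they have to be found in the camera images.
- carousel_base: Fixed round white base, 276 mm across, of a slide carousel, with a clear round dust cover (268 mm across, roof from 134 to 137 mm up, white beading). Origin: centre of its underside, on the carousel's axis, z up. Its -x side has the gate. Stands elsewhere, turned up to 0.45 rad, each time; never moves in a run.
- gate (a point): Middle of the gate, at roof-top height: x = -0.086, y = 0, z = 0.137 of carousel_base. The gate is a notch in roof and wall, 136 mm wide, open from 46 mm beside the axis outwards (x < -0.046, |y| < 0.068 of carousel_base); a small red triangle on the rim marks it.
- carousel: Aluminium turntable, 237 mm across, under the cover, four seats at radius 86 mm. Turns without end about carousel_base's z axis (same origin, z up). Red is at the gate when its x axis points along carousel_base's x; it starts 0.65 to 1.25 rad anticlockwise (from above) of that and must be turned back clockwise.
- knob_bar (a point): Grip point of the black bar knob above the roof, 176 mm up on the carousel's axis; axes as the carousel. Bar 56 mm long, 13 mm thick, 153 to 189 mm up, on a round flange 48 mm across. Its long direction is the carousel's x axis turned by -0.55 rad (clockwise from above); pinch it at right angles to that.
- red_seat (a point): Top of the red cassette's seat, 44 mm up, at x = -0.086, y = 0 of the carousel. Detent: a spring roller between pins, every quarter turn. Within 3 degrees of it the let-go carousel centres itself; elsewhere friction (0.02 N m) holds it. Entering or leaving a detent takes about 0.2 N m at the knob.
- red_cassette: Slide cassette with red catches and red top rails, 0.13 kg: white foot 40 x 40 x 19 mm (1 mm play in the seat), frame 34 (x) by 20 (y) mm with five slides, 79 mm high, catches to 84 mm. Origin: centre of its underside, on the seat; z up, x radial, y tangential. Catches on the +y and -y sides, squeezed along y.
- red_cassette_l (a joint): Red catch on the cassette's +y side: 0 out (hooked 3.5 mm under a keeper of the seat), 0.007 m fully in (stop); free to lift from 0.004 m. Spring 3 N out, 9 N in. Finger pad 24 mm wide (x), 58 to 84 mm above the cassette's origin, outer face 27 mm (out) to 20 mm (in) from its middle: 54 mm over both pads, 40 mm squeezed.
- red_cassette_r (a joint): Red catch on the cassette's -y side, its mirror image: 0 out (hooked), 0.007 m fully in. A grip of 30 to 60 N keeps both catches fully in and carries the cassette.
- blue_cassette: Slide cassette with blue catches, built as the red one, to stay on its seat. Origin: centre of its underside; seated at x = 0, y = -0.086 or +0.086 of the carousel, opposite the green one.
- green_cassette: Slide cassette with green catches, built as the red one, to stay on its seat. Origin: centre of its underside; seated at x = 0, y = -0.086 or +0.086 of the carousel, opposite the blue one.
- specimen_pot: White specimen pot with a yellow screw lid, 62 mm across and 62 mm high, standing at the far right of the cart; origin: centre of its underside.
- stain_bottle: Brown glass stain bottle with a black cap, 36 mm across and 85 mm high, standing at the far left of the cart; origin: centre of its underside.
- bench_timer: Square white bench timer lying flat, 62 x 62 x 17 mm, near left of the cart; origin: centre of its underside.
- slide_box: Small flat white and blue carton of slides, 34 x 52 x 11 mm, near right of the cart; origin: centre of its underside.
Mind the look-alikes: they are no part of the job. Leave any pink or purple look-alike of the blue_cassette alone.

How it is judged:
By the outcome, as a careful person would: the job done as asked, in the order asked, and still so for the second after the job is handed in, while the arm keeps its last pose, push and grip.
It also fails if it takes over 45 s, if anything falls off the work surface, if the arm or the gripper's body presses on something with over 40 N, if the wrist force passes 120 N, or if a joint passes its speed limit or range.

## Working session

There is one attempt and no reset: what is moved stays moved. The work goes in short steps, Python scripts to look and compute and a tool call to move; the robot and the scene stay as the last step left them, time stands still between calls to the robot, and variables do not carry over. Pictures are saved under pics/ and viewed, at most 10 in all, crops included, and the job is handed in when it is done.

Besides the shell and the picture viewer there is one more tool, called after "Call:" in YAML: its name, and indented under it one key for each argument. arm_command: Moves the arm, as the interface text tells. Its arguments: {"type":"object","properties":{"plan":{"type":"array","items":{"type":"array","items":{"type":"number"}}},"hand":{"type":"number"}},"required":["plan"]}

```bash
ls; mkdir -p pics
python3 - <<'E'
from station import monitor, read_camera, calibration
import cv2, numpy as np
s=monitor.sense(); print(s)
ims=[]
for n in ("top","side"):
    im=read_camera(n); cv2.imwrite(f"pics/{n}0.png",im[:,:,::-1]); c=calibration(n); print(n,c)
E
```

```text
pics
{'clock': 0.0, 'joint_positions': array([ 1.15729061e+00,  9.18674910e-02,  1.23192115e+00,  1.46884400e-05,
        1.81980044e+00, -5.67360093e-02]), 'qd': array([-0.00060094,  0.00080367,  0.00030921, -0.00032969,  0.00014462,
        0.00018179]), 'joint_torque': array([-2.53591075e-03, -4.58698404e+01, -4.18046057e+01, -8.00876660e-05,
        1.09369308e-02, -7.84542863e-06]), 'eef_pos': array([0.2094491 , 0.56194309, 0.23012579]), 'ee_rot': array([-2.39467532e-04,  1.77438426e-01,  9.84131398e-01, -9.69088448e-04]), 'ft_force': array([ 0.30135125,  0.17764165, -0.04736097]), 'moment': array([ 0.02605013, -0.05941549, -0.0080246 ]), 'grasp_force': 0.0, 'gripper_width': 0.08515037343264406}
top {'fx': 401.2407071263499, 'fy': 401.2407071263499, 'cx': 255.38417342536314, 'cy': 186.3711500213904, 'pose': array([[-4.45878293e-03,  9.80653682e-01, -1.95699961e-01,
         3.39181142e-01],
       [-9.99989593e-01, -4.18351243e-03,  1.81992708e-03,
         5.92211251e-02],
       [ 9.66004976e-04,  1.95706039e-01,  9.80662130e-01,
         1.20804118e+00],
       [ 0.00000000e+00,  0.00000000e+00,  0.00000000e+00,
         1.00000000e+00]])}
side {'fx': 466.5168755907023, 'fy': 466.5168755907023, 'cx': 254.9281226251194, 'cy': 193.7114314610104, 'pose': array([[-0.95916894,  0.22749737, -0.16804729,  0.33776781],
       [-0.28257878, -0.74558795,  0.60352948,  0.76753574],
       [ 0.01200734,  0.62637333,  0.77943074,  1.04413603],
       [ 0.        ,  0.        ,  0.        ,  1.        ]])}
```

View pics/top0.png

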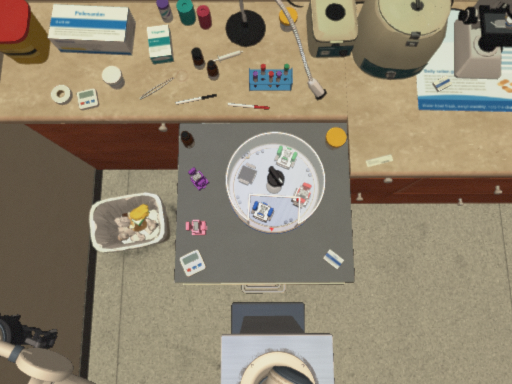

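View pics/side0.png

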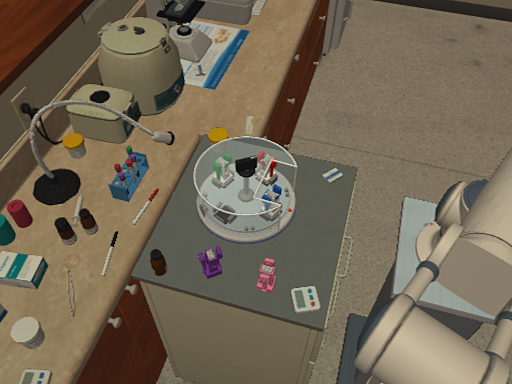

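Top view: carousel centred near (275,182), black knob (275,176), red cassette (301,195), blue in the gate (262,211), green (286,156), gate triangle near (271,229). Look-alikes are purple (198,179) and pink (196,227), both outside the carousel. The side view agrees: knob near (246,165), red near (268,168).

```bash
cat > h.py <<'E'
import numpy as np, cv2
from station import monitor, read_camera, calibration
def ray(c,u,v):
    P=np.array(c['pose']); d=P[:3,:3]@np.array([(u-c['cx'])/c['fx'],-(v-c['cy'])/c['fy'],-1.]); return P[:3,3],d
def onz(c,uv,z):
    o,d=ray(c,*uv); return o+d*(z-o[2])/d[2]
def tri(rs):
    A=np.zeros((3,3));b=np.zeros(3)
    for o,d in rs:
        d=d/np.linalg.norm(d); M=np.eye(3)-np.outer(d,d); A+=M; b+=M@o
    x=np.linalg.solve(A,b)
    return x,[np.linalg.norm(np.cross(x-o,d/np.linalg.norm(d))) for o,d in rs]
def proj(c,p):
    P=np.array(c['pose']); q=P[:3,:3].T@(np.asarray(p)-P[:3,3]); return np.array([c['cx']+c['fx']*q[0]/-q[2], c['cy']-c['fy']*q[1]/-q[2]])
def blobs(im,name,roi,amin=8):
    h=cv2.cvtColor(im,cv2.COLOR_RGB2HSV).astype(int); H,S,V=h[...,0],h[...,1],h[...,2]
    m={'red':((H<8)|(H>172))&(S>110)&(V>80),'blue':(H>100)&(H<125)&(S>110)&(V>60),'green':(H>60)&(H<90)&(S>90)&(V>50),'black':(V<50)}[name].astype(np.uint8)
    k=np.zeros_like(m); x0,y0,x1,y1=roi; k[y0:y1,x0:x1]=1; m=m*k
    n,l,st,ce=cv2.connectedComponentsWithStats(m)
    return [(ce[i].round(1),st[i,4],st[i,:4]) for i in range(1,n) if st[i,4]>=amin],l
E
python3 - <<'E'
from h import *
R={'top':(225,130,326,235),'side':(192,135,300,245)}
for n in R:
    im=cv2.imread(f"pics/{n}0.png")[:,:,::-1].copy(); 
    for k in ('red','blue','green','black'):
        print(n,k,[(tuple(b[0]),int(b[1]),b[2].tolist()) for b in blobs(im,k,R[n],4)[0]])
t=calibration('top'); print(onz(t,(275,175),.18), onz(t,(271,229),.03))
w=calibration('wrist'); print(w); s=monitor.sense(); 
from scipy.spatial.transform import Rotation as Ro
q=s['ee_rot']; T=np.eye(4);T[:3,:3]=Ro.from_quat([q[1],q[2],q[3],q[0]]).as_matrix();T[:3,3]=s['eef_pos'];print(T); print((np.linalg.inv(T)@w['pose']).round(4))
E
```

```text
top red [((np.float64(306.5), np.float64(185.0)), 16, [304, 183, 6, 5]), ((np.float64(297.0), np.float64(199.5)), 4, [297, 198, 1, 4]), ((np.float64(302.2), np.float64(200.0)), 10, [301, 199, 4, 3]), ((np.float64(271.2), np.float64(228.7)), 6, [270, 228, 3, 3])]
top blue [((np.float64(255.1), np.float64(205.4)), 29, [253, 202, 5, 8]), ((np.float64(270.0), np.float64(211.6)), 27, [268, 208, 5, 8])]
top green []
top black [((np.float64(274.7), np.float64(178.7)), 56, [270, 170, 12, 16]), ((np.float64(277.2), np.float64(172.6)), 5, [276, 171, 3, 4]), ((np.float64(269.8), np.float64(182.5)), 4, [269, 181, 3, 4])]
side red [((np.float64(260.1), np.float64(155.3)), 38, [257, 151, 7, 10]), ((np.float64(262.6), np.float64(162.5)), 8, [261, 161, 4, 4]), ((np.float64(272.1), np.float64(167.2)), 59, [270, 161, 7, 16]), ((np.float64(289.3), np.float64(209.9)), 12, [288, 208, 4, 4])]
side blue [((np.float64(276.7), np.float64(189.2)), 54, [273, 185, 8, 10]), ((np.float64(266.5), np.float64(190.5)), 4, [265, 189, 4, 4]), ((np.float64(265.8), np.float64(197.4)), 27, [262, 195, 9, 6]), ((np.float64(
[... 1342 characters left out ...]
ay([[ 0.34920012, -0.90306014, -0.25008331,  0.14749982],
       [ 0.93704487,  0.3358243 ,  0.09575467,  0.58575669],
       [-0.00248817, -0.26777682,  0.96347775,  0.37327116],
       [ 0.        ,  0.        ,  0.        ,  1.        ]])}
[[-9.37020401e-01  3.49273915e-01 -7.06992235e-04  2.09461069e-01]
 [ 3.49274616e-01  9.37019029e-01 -1.60720539e-03  5.61981475e-01]
 [ 1.01110261e-04 -1.75291868e-03 -9.99998459e-01  2.30260599e-01]
 [ 0.00000000e+00  0.00000000e+00  0.00000000e+00  1.00000000e+00]]
[[ 1.000e-04  9.635e-01  2.679e-01  6.640e-02]
 [ 1.000e+00 -3.000e-04  7.000e-04  4.000e-04]
 [ 7.000e-04  2.679e-01 -9.635e-01 -1.430e-01]
 [ 0.000e+00  0.000e+00  0.000e+00  1.000e+00]]
```

Call:
arm_command:
  plan:
    - [-36,-27,-25,0,0,0]
    - [-45,-33,-25,0,0,0]
    - [-45,-33,-25,0,0,0]
    - [-45,-33,-25,0,0,0]
    - [-50,-36,0,0,0,0]
    - [-50,-36,0,0,0,0]
    - [-50,-36,0,0,0,0]
    - [-50,-36,0,0,0,0]
    - [-50,-36,0,0,0,0]
    - [-45,-33,0,0,0,0]
    - [-45,-33,0,0,0,0]
    - [-25,-22,0,0,0,0]
  hand: 1

```text
clock: 1.6
eef_pos: [0.5751, 0.0033, 0.3299]
ee_rot: [-0.001, 0.178, 0.984, -0.0]
ft_force: [0.2, 1.6, -0.1]
gripper_width: 0.0852
grasp_force: 0.0
```

Run:
```python
from h import *
s=monitor.sense(); print(s['clock'],s['eef_pos'],s['ee_rot'],s['joint_positions'])
im=read_camera('wrist'); c=calibration('wrist'); cv2.imwrite('pics/w1.png',im[:,:,::-1]); np.save('w1.npy',c,allow_pickle=True); print(c['pose'][:3,3])
```

```text
1.6 [0.57511036 0.00334814 0.32988043] [-1.01505709e-03  1.78473706e-01  9.83944124e-01 -2.58335163e-04] [-5.31784351e-02  6.97754447e-02  1.07659515e+00 -2.82203039e-04
  1.99730106e+00 -1.26522097e+00]
[0.51446689 0.02467004 0.47219363]
```

View pics/w1.png

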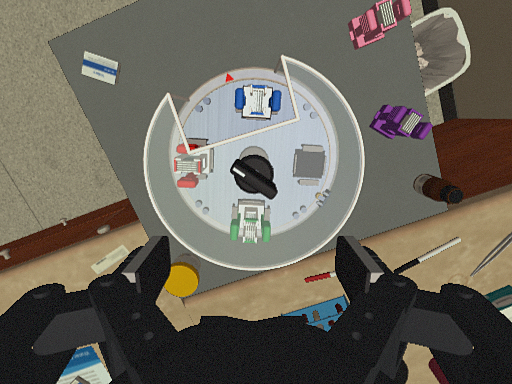

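Wrist view: knob bar runs (232,162)–(277,193) on the flange, red cassette at (190,162), blue at (258,100) in the gate, triangle (229,77), notch corners near (168,95), (189,153), (298,120), (283,57).

Run:
```python
from h import *
im=cv2.imread('pics/w1.png'); cv2.imwrite('pics/w1z.png',cv2.resize(im[45:225,140:380],None,fx=3.3,fy=3.3,interpolation=cv2.INTER_CUBIC))
c=np.load('w1.npy',allow_pickle=True).item()
P=[onz(c,p,.137) for p in [(168,95),(189,153),(298,120),(283,57)]]
print(np.array(P))
rgb=im[:,:,::-1].copy()
for k in ('red','blue','green','black'): print(k,[(tuple(map(float,b[0])),int(b[1]),b[2].tolist()) for b in blobs(rgb,k,(150,60,360,245),12)[0]])
t,s=calibration('top'),calibration('side')
print(tri([ray(c,229.5,77),ray(t,271.2,228.7),ray(s,289.3,209.9)]))
print(tri([ray(c,255,177.5),ray(t,275,175.5),ray(s,246.5,164)]))
```

```text
[[ 0.45854143 -0.05873537  0.137     ]
 [ 0.52764461 -0.06346288  0.137     ]
 [ 0.53751979  0.07176891  0.137     ]
 [ 0.4675741   0.07734912  0.137     ]]
red [((228.5, 77.7), 38, [226, 73, 8, 9]), ((181.1, 148.6), 69, [177, 144, 10, 10]), ((192.7, 145.9), 42, [188, 144, 11, 6]), ((174.6, 165.2), 23, [174, 160, 3, 11]), ((198.7, 166.4), 24, [198, 161, 3, 11]), ((185.6, 183.4), 106, [177, 180, 18, 7])]
blue [((257.9, 86.0), 34, [252, 85, 13, 3]), ((239.3, 98.2), 184, [235, 88, 10, 21]), ((275.4, 100.6), 180, [269, 91, 12, 20]), ((256.5, 112.9), 24, [251, 112, 12, 3])]
green [((250.8, 220.3), 13, [246, 220, 10, 2]), ((233.7, 231.9), 96, [230, 225, 9, 15]), ((266.4, 233.9), 88, [263, 227, 7, 15])]
black [((253.4, 175.4), 851, [230, 155, 47, 44]), ((163.2, 240.7), 84, [156, 236, 13, 9]), ((341.7, 240.6), 84, [337, 236, 13, 9])]
(array([0.44955273, 0.0110637 , 0.03191959]), [np.float64(0.0008541253100393813), np.float64(0.002225656783724495), np.float64(0.0014207793865506897)])
(array([0.57562096, 0.00397686, 0.169868  ]), [np.float64(0.0019699190687864627), np.float64(0.0011481658707557846), np.float64(0.0015942284504084378)])
```

View pics/w1z.png

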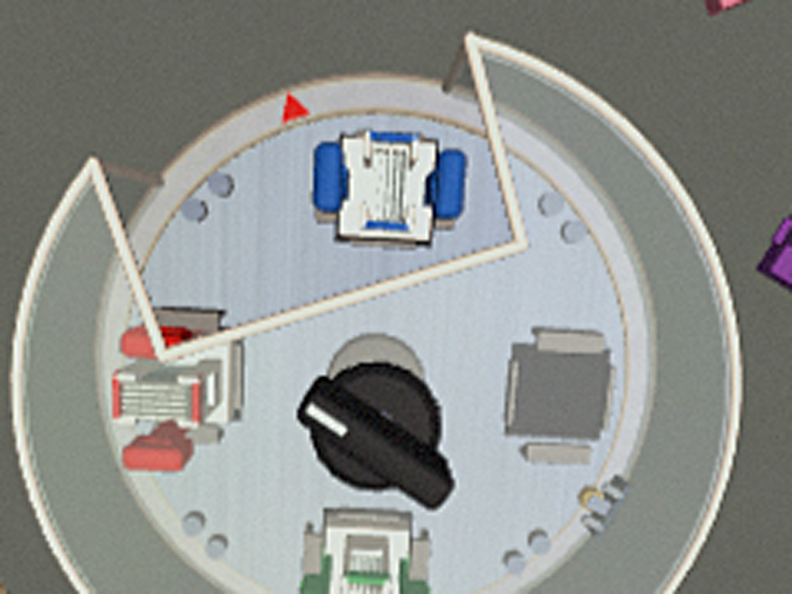

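Run:
```python
from h import *
c=np.load('w1.npy',allow_pickle=True).item(); t,s=calibration('top'),calibration('side')
O=np.array([.578,.001]); yaw=-.073
a,b=onz(c,(234,164.7),.189),onz(c,(274.2,193.5),.189); print('bar',a,b,(a+b)/2,np.linalg.norm(a-b),np.arctan2(*(a-b)[1::-1]))
for n,p in dict(blue=[(239.3,98.2),(275.4,100.6)],green=[(233.7,231.9),(266.4,233.9)],red=[(187,146.5),(185.6,183.4)]).items():
    m=[onz(c,q,.125)[:2] for q in p]; ce=(m[0]+m[1])/2-O; tg=m[1]-m[0]
    print(n,ce+O,np.hypot(*ce),'dir',np.arctan2(ce[1],ce[0]),'tang',np.arctan2(tg[1],tg[0]),np.hypot(*tg))
# heights by two views: blue catches wrist/top, knob top end
for q in [((239.3,98.2),(270,211.6)),((275.4,100.6),(255.1,205.4))]:
    print(tri([ray(c,*q[0]),ray(t,*q[1])])) 
print(proj(t,[.578,.001,.189]),proj(s,[.578,.001,.189]),proj(c,[.578,.001,.189]))
```

```text
bar [ 0.55304429 -0.01125718  0.189     ] [0.59679262 0.0172374  0.189     ] [0.57491846 0.00299011 0.189     ] 0.052209745401778834 -2.564283413571694
blue [0.49870443 0.03568291] 0.08654878141814773 dir 2.7292764775333715 tang 1.1459555592298272 0.04304345005898375
green [ 0.6561392  -0.03356206] 0.08544162405652925 dir -0.4164438113708687 tang 1.1446802806537555 0.044391270001522085
red [ 0.54109615 -0.07621729] 0.08558273510330903 dir -2.0166261211676995 tang -0.4624218999021447 0.047461018565060895
(array([0.48825485, 0.01621036, 0.10207639]), [np.float64(0.0007048270531698636), np.float64(0.0007048270531698528)])
(array([0.5070096 , 0.05810344, 0.09414483]), [np.float64(0.00010183704745594828), np.float64(0.00010183704745599459)])
[276.92754945 172.94389625] [245.32091155 157.5962371 ] [253.63865859 182.6337645 ]
```

Carousel axis is at (0.578, 0.001), base yaw −0.073, carousel angle ≈ 1.15, so it needs about 70° clockwise. Next I turn the tool to the bar and descend.

Call:
arm_command:
  plan:
    - [-3.5,-1,5,0,0,-8]
    - [0,0,15,0,0,-9.5]
    - [0,0,20,0,0,-9.5]
    - [0,0,20,0,0,-9.5]
    - [0,0,20,0,0,-9.5]
    - [0,0,20,0,0,-8.3]
    - [0,0,20,0,0,0]
    - [0,0,20,0,0,0]
    - [0,0,15,0,0,0]
    - [0,0,10,0,0,0]
    - [0,0,5,0,0,0]
    - [0,0,0,0,0,0]

```text
clock: 3.15
eef_pos: [0.5772, 0.0037, 0.1613]
ee_rot: [0.0, -0.291, 0.957, -0.0]
ft_force: [-0.3, 0.2, 0.3]
gripper_width: 0.0854
grasp_force: 0.0
```

Run:
```python
from h import *
s=monitor.sense(); print(s['clock'],s['eef_pos'],s['ee_rot'],s['joint_positions'],s['ft_force'])
im=read_camera('wrist'); cv2.imwrite('pics/w2.png',im[:,:,::-1])
```

```text
3.15 [0.57716889 0.00367908 0.16134163] [ 4.71531942e-05 -2.91181512e-01  9.56667823e-01 -1.94324424e-05] [-5.25643109e-02  2.67704082e-02  1.42098946e+00 -4.40558564e-06
  1.69373087e+00 -2.21428445e+00] [-0.3336517   0.24786831  0.34289906]
```

View pics/w2.png

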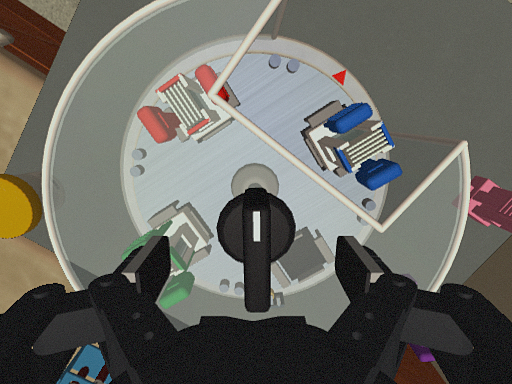

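The bar lies straight between the fingers, at column 257 against a finger midpoint of about 253. I nudge +1.5 mm and close.

Call:
arm_command:
  plan:
    - [0,1.5,2,0,0,0]
    - [0,0,0,0,0,0]

```text
clock: 3.45
eef_pos: [0.5764, 0.005, 0.1595]
ee_rot: [0.0, -0.291, 0.957, -0.0]
ft_force: [-0.1, 0.0, 0.0]
gripper_width: 0.0854
grasp_force: 0.0
```

Call:
arm_command:
  plan:
    - [0,0,0,0,0,0]
    - [0,0,0,0,0,0]
    - [0,0,0,0,0,0]
    - [0,0,0,0,0,0]
    - [0,0,0,0,0,0]
    - [0,0,0,0,0,0]
  hand: 0

```text
clock: 4.2
eef_pos: [0.576, 0.0053, 0.1594]
ee_rot: [-0.0, -0.291, 0.957, 0.0]
ft_force: [-2.4, 2.4, 1.7]
gripper_width: 0.012
grasp_force: 60.9
```

Run:
```python
from h import *
s=monitor.sense(); print(s)
```

```text
{'clock': 4.2, 'joint_positions': array([-5.02084862e-02,  2.46056613e-02,  1.42658785e+00,  5.67282578e-04,
        1.69094987e+00, -2.21221903e+00]), 'qd': array([ 0.00181187,  0.00160504, -0.00059536,  0.00054042, -0.00149685,
       -0.00065157]), 'joint_torque': array([-1.43697917e+00, -4.16946101e+01, -4.17671227e+01, -7.07339197e-01,
       -9.66069996e-01, -2.11155490e-02]), 'eef_pos': array([0.57604287, 0.00528845, 0.15941859]), 'ee_rot': array([-1.63607744e-04, -2.91353106e-01,  9.56615499e-01,  3.58272801e-04]), 'ft_force': array([-2.41727974,  2.38337899,  1.70371076]), 'moment': array([ 0.34305185,  0.40635251, -0.007864  ]), 'grasp_force': 60.87115466594696, 'gripper_width': 0.011990136704800512}
```

Call:
arm_command:
  plan:
    - [0,0,0,0,0,4]
    - [0,0,0,0,0,7]
    - [0,0,0,0,0,7]
    - [0,0,0,0,0,7]
    - [0,0,0,0,0,6]
    - [0,0,0,0,0,4]
    - [0,0,0,0,0,0]

```text
clock: 5.08
eef_pos: [0.5763, 0.0045, 0.1595]
ee_rot: [0.0, 0.01, 1.0, -0.0]
ft_force: [-3.2, -0.5, 1.4]
gripper_width: 0.0122
grasp_force: 60.9
```

Call:
arm_command:
  plan:
    - [0,0,0,0,0,4]
    - [0,0,0,0,0,6]
    - [0,0,0,0,0,6]
    - [0,0,0,0,0,6]
    - [0,0,0,0,0,5]
    - [0,0,0,0,0,4]
    - [0,0,0,0,0,3]
    - [0,0,0,0,0,0.5]
    - [0,0,0,0,0,0]

```text
clock: 6.2
eef_pos: [0.576, 0.0038, 0.1595]
ee_rot: [0.0, 0.305, 0.952, -0.001]
ft_force: [-3.6, -4.1, 3.6]
gripper_width: 0.0121
grasp_force: 61.0
```

Run:
```python
from h import *
s=monitor.sense(); print({k:s[k] for k in('eef_pos','ee_rot','ft_force','moment','gripper_width')})
im=read_camera('wrist'); cv2.imwrite('pics/w3.png',im[:,:,::-1]); np.save('w3.npy',calibration('wrist'),allow_pickle=True)
```

```text
{'eef_pos': array([0.57603591, 0.00383584, 0.15945524]), 'ee_rot': array([ 4.55891278e-05,  3.05481062e-01,  9.52197678e-01, -9.49496590e-04]), 'ft_force': array([-3.60124257, -4.11456298,  3.64437474]), 'moment': array([-0.51740416,  0.54079776,  0.06365404]), 'gripper_width': 0.012054947967125487}
```

View pics/w3.png

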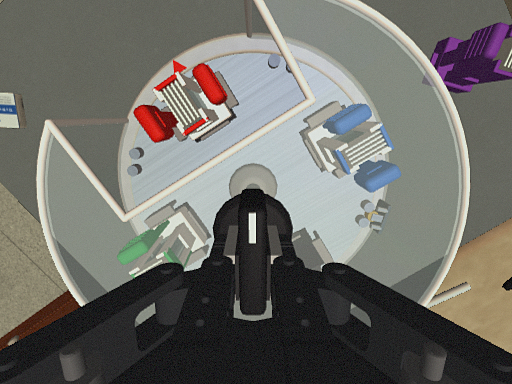

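Call:
arm_command:
  plan:
    - [0,0,0,0,0,0]
    - [0,0,0,0,0,0]
    - [0,0,0,0,0,0]
    - [0,0,0,0,0,0]
  hand: 1

```text
clock: 6.75
eef_pos: [0.5764, 0.005, 0.1593]
ee_rot: [0.0, 0.306, 0.952, 0.0]
ft_force: [-0.7, -0.5, 0.4]
gripper_width: 0.0829
grasp_force: 0.0
```

Call:
arm_command:
  plan:
    - [0,0,-10,0,0,0]
    - [0,0,-20,0,0,0]
    - [0,0,-30,0,0,0]
    - [0,0,-30,0,0,-7.4]
    - [0,0,-25,0,0,-8]
    - [0,0,-5,0,0,-8]
    - [0,0,0,0,0,-8]
    - [25,0,0,0,0,0]
    - [35,0,0,0,0,0]
    - [22,0,0,0,0,0]
    - [5,0,0,0,0,0]
    - [0,0,0,0,0,0]

```text
clock: 8.25
eef_pos: [0.4899, 0.0113, 0.2805]
ee_rot: [0.001, 0.037, 0.999, -0.0]
ft_force: [0.2, 0.2, -0.5]
gripper_width: 0.0857
grasp_force: 0.0
```

Run:
```python
from h import *
s=monitor.sense(); print({k:s[k] for k in('clock','eef_pos','ee_rot','ft_force','gripper_width')})
im=read_camera('wrist'); cv2.imwrite('pics/w4.png',im[:,:,::-1]); c=calibration('wrist'); np.save('w4.npy',c,allow_pickle=True)
t=read_camera('top');cv2.imwrite('pics/top4.png',t[:,:,::-1])
for k in ('red','blue','green'): print(k,[(tuple(map(float,b[0])),int(b[1]),b[2].tolist()) for b in blobs(im,k,(60,0,450,384),25)[0]])
```

```text
{'clock': 8.25, 'eef_pos': array([0.48986996, 0.01132446, 0.28046449]), 'ee_rot': array([ 1.02398204e-03,  3.70269515e-02,  9.99313743e-01, -1.27919567e-05]), 'ft_force': array([ 0.15659629,  0.24057257, -0.46456805]), 'gripper_width': 0.08565975561071991}
red [((428.0, 30.1), 64, [423, 26, 11, 10]), ((401.9, 126.8), 502, [383, 114, 41, 30]), ((441.6, 127.1), 185, [434, 118, 16, 20]), ((251.2, 135.3), 49, [247, 130, 9, 9]), ((232.2, 175.8), 250, [227, 163, 12, 26]), ((250.7, 163.0), 45, [243, 162, 16, 4]), ((270.1, 175.5), 243, [264, 163, 12, 26]), ((251.3, 190.1), 38, [245, 188, 14, 4])]
blue [((415.8, 37.1), 54, [411, 33, 10, 9]), ((403.5, 44.0), 52, [399, 40, 10, 9]), ((115.8, 78.9), 207, [99, 66, 36, 27]), ((328.5, 233.0), 37, [317, 229, 19, 6]), ((323.6, 267.0), 36, [315, 265, 19, 4])]
green [((178.1, 232.9), 113, [169, 230, 19, 7]), ((180.5, 266.9), 94, [172, 264, 19, 6])]
```

View pics/w4.png

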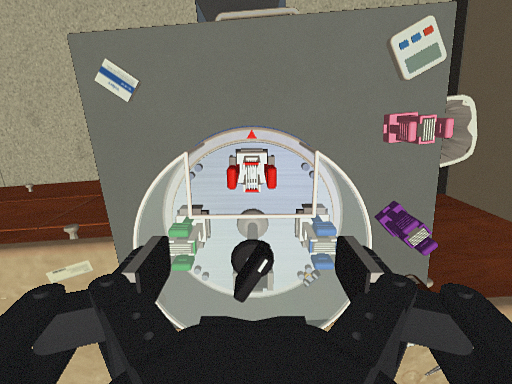

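Red stands in the gate: catches at (232,176) and (270,175.5), triangle (251,135) and notch are symmetric about it, blue and green still seated. I check the position by rays from two wrist views.

Run:
```python
from h import *
c=np.load('w4.npy',allow_pickle=True).item(); c3=np.load('w3.npy',allow_pickle=True).item()
im3=cv2.imread('pics/w3.png')[:,:,::-1].copy(); print([(tuple(map(float,b[0])),int(b[1]),b[2].tolist()) for b in blobs(im3,'red',(120,40,260,160),20)[0]])
for z in (.12,.128): print(z,onz(c,(251.2,175.7),z), onz(c,(251,176.5),z))
p=[onz(c,q,.137) for q in ((188.5,215),(314,215))]; print('notch',p,np.linalg.norm(p[0]-p[1]))
for q,r in (((232.2,175.8),(154.5,122.5)),((270.1,175.5),(210,84))): print(tri([ray(c,*q),ray(c3,*r)]))
print(proj(c,[.4887,.0105,.128]))
```

```text
[((170.7, 76.0), 249, [154, 60, 33, 32]), ((209.3, 83.7), 781, [192, 63, 36, 42]), ((155.5, 122.0), 1055, [133, 105, 45, 38]), ((193.8, 126.4), 124, [183, 118, 23, 18])]
0.12 [0.48881298 0.0098523  0.12      ] [0.48970648 0.009561   0.12      ]
0.128 [0.48709423 0.01002015 0.128     ] [0.48796413 0.00973655 0.128     ]
notch [array([ 0.52396448, -0.06164702,  0.137     ]), array([0.53409819, 0.07554483, 0.137     ])] 0.13756560662892584
(array([ 0.48854869, -0.01193943,  0.11476246]), [np.float64(0.00017538298965767492), np.float64(0.00017538298965763936)])
(array([0.49122838, 0.03165608, 0.11441698]), [np.float64(0.0005029770263748625), np.float64(0.0005029770263748403)])
[251.75050938 177.10924346]
```

Call:
arm_command:
  plan:
    - [1,-1.2,10,0,0,0]
    - [0,0,25,0,0,0]
    - [0,0,30,0,0,0]
    - [0,0,30,0,0,0]
    - [0,0,25,0,0,0]
    - [0,0,20,0,0,0]
    - [0,0,15,0,0,0]
    - [0,0,10,0,0,0]
    - [0,0,10,0,0,0]
    - [0,0,8,0,0,0]
    - [0,0,5,0,0,0]
    - [0,0,0,0,0,0]
  hand: 0.92

```text
clock: 9.85
eef_pos: [0.4883, 0.0102, 0.0911]
ee_rot: [-0.0, 0.037, 0.999, 0.0]
ft_force: [-0.1, 0.5, -0.4]
gripper_width: 0.0784
grasp_force: 0.0
```

Run:
```python
from h import *
s=monitor.sense(); print({k:s[k] for k in('clock','eef_pos','ee_rot','ft_force','gripper_width')})
im=read_camera('wrist'); cv2.imwrite('pics/w5.png',im[:,:,::-1])
```

```text
{'clock': 9.85, 'eef_pos': array([0.48833468, 0.01022591, 0.09105041]), 'ee_rot': array([-1.90908103e-04,  3.70026252e-02,  9.99315150e-01,  3.69371279e-07]), 'ft_force': array([-0.09565625,  0.50245805, -0.35253871]), 'gripper_width': 0.07835720344789883}
```

View pics/w5.png

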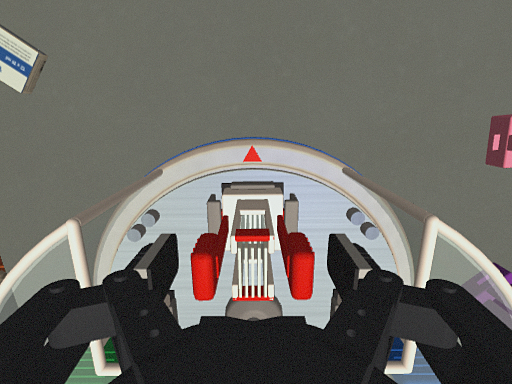

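The cassette is centred between the fingers: catches at columns 192–228 and 278–314, midpoint 253, with the pads beside them. Squeeze.

Call:
arm_command:
  plan:
    - [0,0,0,0,0,0]
    - [0,0,0,0,0,0]
    - [0,0,0,0,0,0]
    - [0,0,0,0,0,0]
    - [0,0,0,0,0,0]
    - [0,0,0,0,0,0]
  hand: 0

```text
clock: 10.65
eef_pos: [0.4898, 0.0102, 0.0947]
ee_rot: [0.003, 0.037, 0.999, -0.0]
ft_force: [-2.5, 0.4, 11.8]
gripper_width: 0.0322
grasp_force: 62.6
```

Run:
```python
from h import *
s=monitor.sense(); print({k:s[k] for k in('clock','eef_pos','ee_rot','ft_force','moment','gripper_width')})
im=read_camera('wrist'); cv2.imwrite('pics/w6.png',cv2.resize(im[150:384,130:380,::-1],None,fx=2.5,fy=2.5,interpolation=cv2.INTER_CUBIC))
```

```text
{'clock': 10.65, 'eef_pos': array([0.48984355, 0.01017213, 0.09473816]), 'ee_rot': array([ 2.53951217e-03,  3.70123221e-02,  9.99311582e-01, -9.24670201e-06]), 'ft_force': array([-2.50748294,  0.3637579 , 11.77525436]), 'moment': array([0.04308012, 0.42640857, 0.00960516]), 'gripper_width': 0.03216367096472445}
```

View pics/w6.png

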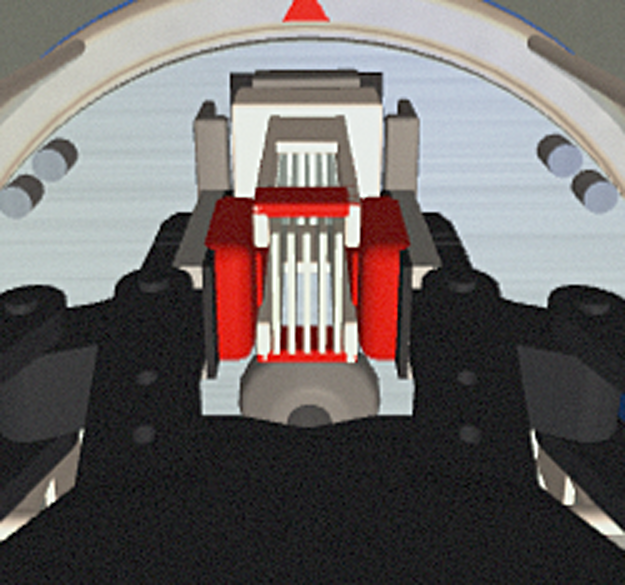

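Run:
```python
from h import *
a=cv2.imread('pics/w5.png')[:,:,::-1].copy(); b=read_camera('wrist'); cv2.imwrite('pics/w7.png',b[:,:,::-1])
h=lambda im:(lambda q:((q[...,0]<8)|(q[...,0]>172))&(q[...,1]>120)&(q[...,2]>60))(cv2.cvtColor(im,cv2.COLOR_RGB2HSV))
for r in range(230,305,6): print(r,[ (lambda x:(x.min(),x.max(),x.max()-x.min()) if len(x) else None)(np.where(h(i)[r,150:360])[0]+150) for i in (a,b)])
```

```text
230 [(np.int64(219), np.int64(285), np.int64(66)), (np.int64(217), np.int64(288), np.int64(71))]
236 [(np.int64(200), np.int64(304), np.int64(104)), (np.int64(215), np.int64(290), np.int64(75))]
242 [(np.int64(197), np.int64(309), np.int64(112)), (np.int64(213), np.int64(292), np.int64(79))]
248 [(np.int64(193), np.int64(311), np.int64(118)), (np.int64(212), np.int64(293), np.int64(81))]
254 [(np.int64(191), np.int64(314), np.int64(123)), (np.int64(216), np.int64(289), np.int64(73))]
260 [(np.int64(191), np.int64(313), np.int64(122)), (np.int64(216), np.int64(289), np.int64(73))]
266 [(np.int64(191), np.int64(313), np.int64(122)), (np.int64(216), np.int64(288), np.int64(72))]
272 [(np.int64(192), np.int64(313), np.int64(121)), (np.int64(216), np.int64(288), np.int64(72))]
278 [(np.int64(192), np.int64(312), np.int64(120)), (np.int64(216), np.int64(288), np.int64(72))]
284 [(np.int64(193), np.int64(312), np.int64(119)), (np.int64(217), np.int64(288), np.int64(71))]
290 [(np.int64(193), np.int64(312), np.int64(119)), (np.int64(217), np.int64(287), np.int64(70))]
296 [(np.int64(195), np.int64(310), np.int64(115)), None]
302 [None, None]
```

Call:
arm_command:
  plan:
    - [0,0,-2,0,0,0]
    - [0,0,-3,0,0,0]
    - [0,0,-3,0,0,0]
    - [0,0,-4,0,0,0]
    - [0,0,-4,0,0,0]
    - [0,0,0,0,0,0]

```text
clock: 11.5
eef_pos: [0.4886, 0.0102, 0.1077]
ee_rot: [0.0, 0.037, 0.999, -0.0]
ft_force: [0.5, 0.4, -2.2]
gripper_width: 0.0324
grasp_force: 60.4
```

Only about 2 N downward, roughly the cassette's weight, so it has come free of the keepers. I lift on.

Call:
arm_command:
  plan:
    - [0,0,-6,0,0,0]
    - [0,0,-10,0,0,0]
    - [0,0,-12,0,0,0]
    - [0,0,-14,0,0,0]
    - [0,0,-14,0,0,0]
    - [0,0,-14,0,0,0]
    - [0,0,-14,0,0,0]
    - [0,0,-14,0,0,0]
    - [0,0,-12,0,0,0]
    - [0,0,-8,0,0,0]
    - [0,0,-4,0,0,0]
    - [0,0,0,0,0,0]

```text
clock: 13.0
eef_pos: [0.4885, 0.0102, 0.2293]
ee_rot: [-0.0, 0.037, 0.999, -0.0]
ft_force: [-0.4, 0.3, -1.7]
gripper_width: 0.0321
grasp_force: 60.4
```

Run:
```python
from h import *
s=monitor.sense(); print({k:s[k] for k in('clock','eef_pos','ee_rot','ft_force','gripper_width','grasp_force')})
w=read_camera('wrist'); sd=read_camera('side'); tp=read_camera('top')
f=lambda i,sc:cv2.resize(i,None,fx=sc,fy=sc,interpolation=cv2.INTER_CUBIC)
A=f(w[120:384,80:430],1.0); B=f(sd[60:260,150:350],2.0); C=f(tp[110:260,200:350],2.0)
H=np.zeros((564,750,3),np.uint8); H[:264,:350]=A; H[:400,350:750]=B; H[264:564,:300]=C
cv2.imwrite('pics/c8.png',H[:,:,::-1])
```

```text
{'clock': 13.0, 'eef_pos': array([0.48848917, 0.01021638, 0.22929917]), 'ee_rot': array([-3.79837190e-07,  3.70181521e-02,  9.99314593e-01, -1.06937387e-05]), 'ft_force': array([-0.36084534,  0.32503929, -1.66121392]), 'gripper_width': 0.03206732196215204, 'grasp_force': 60.367738008499146}
```

View pics/c8.png

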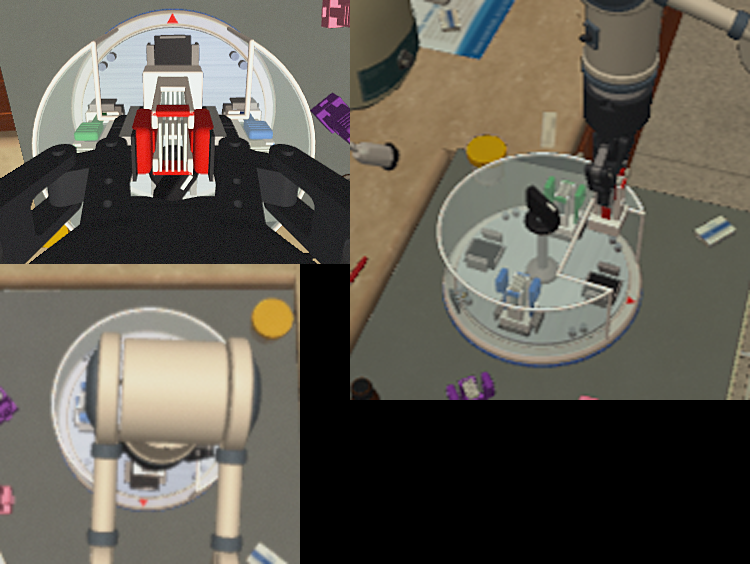

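The cassette is held upright with its catches in. Its foot is at about 0.179 m, 4 cm above the cover. Blue and green are seated, and the empty seat is centred at the gate triangle.

```bash
python3 -c "
from station import arm; print(arm.sign_off())"
```

```text
the job is handed in; nothing more can be done
None
```

The red cassette is out of the gate and held upright with both catches squeezed and its foot about 4 cm above the cover, with blue and green still seated and the carousel at the gate detent by camera; I handed the job in at about 13 s of robot time (no score was returned).

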